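# Line up the corked jars by size on their tray

### The job

Put the four white corked jars back in a row on the dark wooden tray, one standing centred on each cork round, in order of size, with the smallest at the end nearest the round steel comal, where the cook reaches for it, and the largest at the other end. They are ceramic, so keep them upright and set them down gently, and leave the blue mug standing where it is.

Things in the scene. Friction and masses are not known exactly. Their poses are not given: they have to be found in the camera images.
- jar_small: The smallest of a matching set of four round jars: white glazed ceramic with two thin blue bands low on the wall, sealed with a cork fast in its mouth. Straight wall 46 mm in diameter up to 48 mm, rim at 52 mm, cork 32 mm in diameter from there to 66 mm, all heights above its underside. Loose, at most 0.75 kg. May be held by the wall, from above. Origin: centre of its underside; z up its axis.
- jar_medium: The second smallest of a matching set of four round jars: white glazed ceramic with two thin blue bands low on the wall, sealed with a cork fast in its mouth. Straight wall 53 mm in diameter up to 72 mm, rim at 76 mm, cork 39 mm in diameter from there to 90 mm, all heights above its underside. Loose, at most 0.75 kg. May be held by the wall, from above. Origin: centre of its underside; z up its axis.
- jar_large: The second largest of a matching set of four round jars: white glazed ceramic with two thin blue bands low on the wall, sealed with a cork fast in its mouth. Straight wall 60 mm in diameter up to 96 mm, rim at 100 mm, cork 46 mm in diameter from there to 114 mm, all heights above its underside. Loose, at most 0.75 kg. May be held by the wall, from above. Origin: centre of its underside; z up its axis.
- jar_largest: The largest of a matching set of four round jars: white glazed ceramic with two thin blue bands low on the wall, sealed with a cork fast in its mouth. Straight wall 67 mm in diameter up to 120 mm, rim at 124 mm, cork 53 mm in diameter from there to 138 mm, all heights above its underside. Loose, at most 0.75 kg. May be held by the wall, from above. Origin: centre of its underside; z up its axis.
- round_1: Flat cork round let into the dark wooden tray, leftmost of four in a straight row as the robot sees them (left is +y); 84 mm in diameter, 100 mm from centre to centre. Fixed. Origin: centre of its underside; its top, on which a jar stands, is 4 mm higher (16 mm above the counter) and 4 mm proud of the tray. Its y axis runs along the row. The tray is 412 mm by 112 mm, 12 mm thick.
- round_2: Flat cork round let into the dark wooden tray, second from the left of four in a straight row as the robot sees them (left is +y); 84 mm in diameter, 100 mm from centre to centre. Fixed. Origin: centre of its underside; its top, on which a jar stands, is 4 mm higher (16 mm above the counter) and 4 mm proud of the tray. Its y axis runs along the row. The tray is 412 mm by 112 mm, 12 mm thick.
- round_3: Flat cork round let into the dark wooden tray, third from the left of four in a straight row as the robot sees them (left is +y); 84 mm in diameter, 100 mm from centre to centre. Fixed. Origin: centre of its underside; its top, on which a jar stands, is 4 mm higher (16 mm above the counter) and 4 mm proud of the tray. Its y axis runs along the row. The tray is 412 mm by 112 mm, 12 mm thick.
- round_4: Flat cork round let into the dark wooden tray, rightmost of four in a straight row as the robot sees them (left is +y); 84 mm in diameter, 100 mm from centre to centre. Fixed. Origin: centre of its underside; its top, on which a jar stands, is 4 mm higher (16 mm above the counter) and 4 mm proud of the tray. Its y axis runs along the row. The tray is 412 mm by 112 mm, 12 mm thick.
- comal: Comal: round dark steel griddle, 262 mm across, rim 16 mm high, two loop handles, lying beyond one end of the tray, at times on the left (+y), at others on the right (-y); a red tortilla press lies on the other side. Fixed. Origin: centre of its underside. Just off the tray's left end stands a small terracotta dish (26 mm high), off its right end a wooden salt box (59 mm high).
- mug: Blue enamel mug standing among the jars, to be left alone: 72 mm in diameter, 78 mm high, open on top, its handle reaching out about 35 mm along its +y axis, roughly towards the robot. Loose, 0.22 kg. Origin: centre of its underside.

How it is judged:
By the outcome, as a careful person would: the job done as asked, in the order asked, and still so for the second after the job is handed in, with the robot touching nothing.
It also fails if it takes over 106 s, if anything falls off the work surface, if the arm or the gripper's body presses on something with over 40 N, if the wrist force passes 120 N, or if a joint passes its speed limit or range.

### The arm

A 6-joint arm with a two-finger parallel gripper is mounted at the origin on the work surface. World frame = base frame: x ahead of the robot, y to its left, z up, the work surface at z = 0. Lengths are in m, angles in rad, forces in N, time in s.
With the tool pointing down it reaches from about 0.4 to 0.925 m from the base axis. Payload 12.5 kg.
Tool frame: the origin (TCP) lies at the very end of the fingers, on their centre line; the grasp point (between the pads) lies 19 mm behind it (grip_point_offset is the distance from the TCP to the grasp point, in m); z points along the fingers, y is the line along which they close (so a half turn about z gives the same grasp; the last joint's range is limited). The gripper opens to 95 mm and grips with 3 to 60 N. Pads are 20 mm wide; open, the fingers measure 119 mm over their backs; the gripper's body (75 mm by 180 mm) begins 59 mm behind the grasp point.
Start: joints at [1.184, 0.491, 1.559, -0, 1.092, -0.106], TCP at [0.173, 0.601, 0.215] pointing down, gripper open.
Joint ranges: [-3.1, 3.1], [-0.84, 2.19], [0.05, 2.79], [-1.13, 4.28], [0.06, 2.93], [-2.69, 2.69]. Speed limits (rad/s): [2.22, 2.22, 2.79, 3.14, 3.14, 3.14].

### API

Orientations are given as [roll, pitch, yaw] about the fixed x, y, z axes, in that order (R = Rz(yaw) Ry(pitch) Rx(roll)).
In Python, from station import * gives the robot as it stands.
- The arm moves only by the shell command python3 -m inch 'ROWS' [FORCE]. ROWS is JSON, one flat list of numbers, 7 for each row, row after row: the closure, from 0 (fully open) to 1 (shut), then the shift along the tool's x, y, z in m, then the turn, a rotation vector about the tool's x, y, z in degrees. In form: [fingers, x, y, z, wx, wy, wz, fingers, x, y, z, wx, wy, wz, ...]. A call has 1 to 12 rows; each row shifts and turns the commanded pose from where the row before left it, along the tool's axes as they then stand; what a row does not reach is not made up. A row lasts 1/12 s, in which the tool goes at most 41.7 mm and 7.16 degrees, less where a joint would pass 70% of its speed; a pose out of reach is approached as far as the arm can. A call with a gripper value outside its range is refused whole. The fingers move at their own pace and stop on an object; FORCE is the grip in N (left out, the last holds). Time passes only in rows, so rows that do not move let the fingers close. It gives the time, the measured TCP pose, the force, the opening and the grip force at its end, in the units of the state.
- state(): the state, without advancing time (a new reading comes with each control period).
- capture(name): name is "scene" or "top" or "wrist"; returns the picture (480x640x3 uint8, red, green, blue); there is no depth.
- get_calibration(name): a dict with "fov_y" (degrees; the focal length in pixels is half the picture's height over the tangent of half this angle, whatever the lens; pixels are square), "cx", "cy" (the principal point, pixels), "eye" and "rotation" of the camera in the world. Camera axes: x right, y up, looking along -z (the intrinsics and any distortion apply to the point x, -y, -z); pixel columns grow to the right and rows downward; lengths in m; the calibration is good to about 2 mm. A picture is of the moment at which its call begins: read the wrist's pose just before it. get_calibration takes no time and is no camera call; for the wrist camera it gives the pose at the moment of the call.
- close_job(): hands the job in; it is judged then, once.
Trained networks look in the newest picture that a camera, given by its name, has taken for a name from the list of things; names that differ only in an ending like _2 or _b are one class to them, and where a whole thing is asked for, a point or a joint stands for the part that bears it (a point fixed in the world has none). Each returns a list of dicts, best first, with "p" (0 to 1); they miss things now and then, are a little off and sometimes report something else, mostly with a low value. They report only what shows in the picture. A call takes as long as a camera call.
- search_frame(camera, target): "pixel" ([column, row] in pixels, amid what is visible of it).
The state is a dict: "t": time; "q": joint angles; "dq": joint speeds; "effort": joint torques, N m; "tcp_pos": TCP position; "tool_rot": TCP orientation; "wrist_force": force on the tool from outside, world axes, zero at the start; "torque": the same for the moment, N m; "gripper_width": finger opening in m; "grasp_force": force on a finger pad.
Only numpy, scipy, OpenCV 4.12 (cv2) and the standard library are available. Lean on these libraries where they do the work, as an engineer would, in place of code of your own. Each camera call takes 0.05 s, during which the arm holds its last target. There are 200 camera calls.

## Working session

There is one attempt and no reset: what is moved stays moved. The work goes in short steps, Python scripts to look and compute and a shell command to move; the robot and the scene stay as the last step left them, time stands still between calls to the robot, and variables do not carry over. Pictures are saved under pics/ and viewed, at most 14 in all, crops included, and the job is handed in when it is done.

```bash
ls; mkdir -p pics
cat > h.py <<'E'
from station import *
import numpy as np, cv2
def ray(cam,px,c=None):
    c=c or get_calibration(cam); f=240/np.tan(np.radians(c["fov_y"])/2)
    d=np.array([(px[0]-c["cx"])/f,-(px[1]-c["cy"])/f,-1.]); R=np.array(c["rotation"])
    return np.array(c["eye"]),R@d
def at(cam,px,z,c=None):
    e,d=ray(cam,px,c); return e+d*(z-e[2])/d[2]
def save(cam,n):
    im=capture(cam); cv2.imwrite(f"pics/{n}.png",im[:,:,::-1]); return im
E
python3 - <<'E'
from h import *
for c in("scene","top"):
    save(c,c+"0"); print(c,get_calibration(c))
    for t in("jar_small","jar_medium","jar_large","jar_largest","round_1","comal","mug"):
        print(t,[(np.round(r["pixel"]).tolist(),round(r["p"],2)) for r in search_frame(c,t)][:6])
print(get_calibration("wrist"),state())
E
```

```text
pics
scene {'fov_y': 42.52554755822752, 'cx': 314.3775602829969, 'cy': 236.96176952930045, 'eye': array([ 1.42357491, -0.83522787,  1.28698744]), 'rotation': array([0.78631699, 0.00668442, 0.79861365])}
jar_small [([201.0, 282.0], 0.85)]
jar_medium [([239.0, 254.0], 0.64)]
jar_large [([359.0, 171.0], 0.64)]
jar_largest [([334.0, 190.0], 0.83)]
round_1 [([357.0, 257.0], 0.91), ([307.0, 296.0], 0.86), ([381.0, 237.0], 0.73), ([335.0, 272.0], 0.67)]
comal [([133.0, 364.0], 0.77)]
mug [([282.0, 226.0], 0.73)]
top {'fov_y': 53.16674647805921, 'cx': 317.8096057306571, 'cy': 232.48459015333162, 'eye': array([0.480932  , 0.01128868, 1.25002785]), 'rotation': array([ 0.04140998,  0.02085894, -1.6005707 ])}
jar_small [([450.0, 268.0], 0.91)]
jar_medium [([401.0, 265.0], 0.91)]
jar_large [([208.0, 272.0], 0.78)]
jar_largest [([262.0, 269.0], 0.92)]
round_1 [([376.0, 183.0], 0.84), ([338.0, 190.0], 0.68), ([260.0, 186.0], 0.62), ([298.0, 189.0], 0.58)]
comal [([552.0, 242.0], 0.73)]
mug [([334.0, 270.0], 0.86)]
{'fov_y': 58.84598082670088, 'cx': 319.6738029379418, 'cy': 237.64462018089586, 'eye': array([0.0933979 , 0.62351762, 0.38384673]), 'rotation': array([-2.98271164e-01, -5.17452318e-04,  1.29013101e+00])} {'t': 0.8, 'q': array([ 1.18436069e+00,  4.90884808e-01,  1.55888918e+00,  3.64295887e-05,
        1.09170103e+00, -1.05574805e-01]), 'dq': array([-0.0001962 ,  0.00010672,  0.00139176,  0.00197541,  0.00046048,
       -0.0003997 ]), 'effort': array([ 2.85143768e-03, -6.12428570e+01, -2.58431894e+01,  6.94892881e-02,
        4.44329332e-02,  1.00171928e-05]), 'tcp_pos': array([0.17320262, 0.60054545, 0.21467412]), 'tool_rot': array([ 3.14147226e+00, -1.97530390e-05,  2.86071503e+00]), 'wrist_force': array([-0.58998874,  0.72224569, -0.81622767]), 'torque': array([ 0.01633904,  0.01161768, -0.00386091]), 'grasp_force': 0.0, 'gripper_width': 0.09516086639127565}
```

View pics/top0.png

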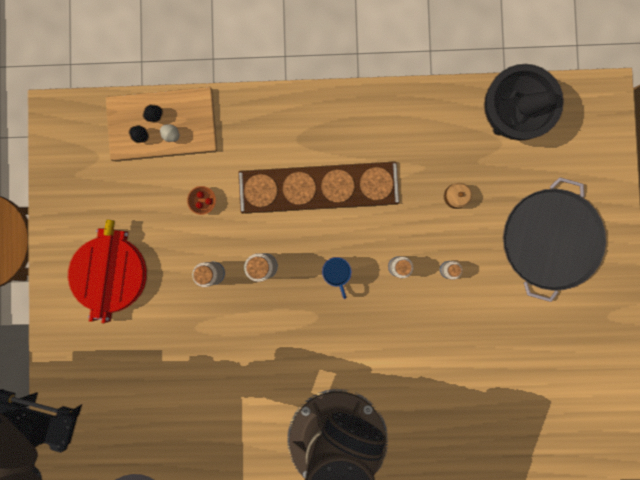

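View pics/scene0.png

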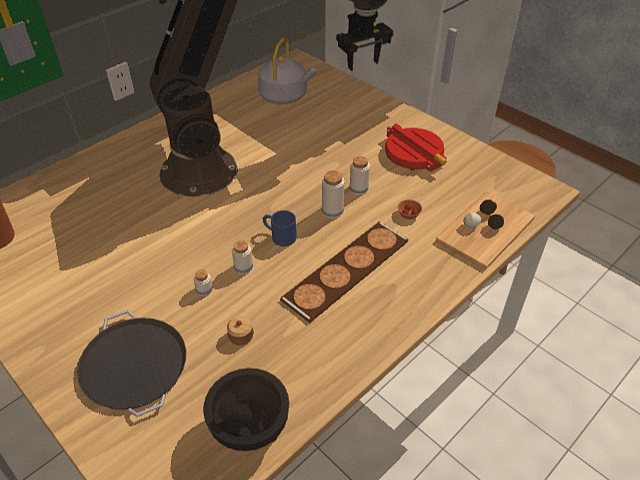

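```bash
cat >> h.py <<'E'
from scipy.spatial.transform import Rotation as Ro
_g=get_calibration
def get_calibration(n):
    c=dict(_g(n)); c["rotation"]=Ro.from_euler("xyz",c["rotation"]).as_matrix(); return c
def blob(im,px,r):
    """centre of the cork-coloured blob near px (bounding ellipse of the largest component)"""
    x,y=map(int,np.round(px)); x0,y0=max(x-r,0),max(y-r,0)
    p=im[y0:y+r,x0:x+r].astype(int); return p,(x0,y0)
E
python3 - <<'E'
from h import *
H=dict(jar_small=.066,jar_medium=.09,jar_large=.114,jar_largest=.138)
for c in("top","scene"):
    capture(c)
    for t in [*H,"round_1","mug","comal"]:
        z={"round_1":.016,"mug":.039,"comal":.012}.get(t) or H[t]*(1 if c=="top" else .5)
        print(c,t,[np.round(at(c,r["pixel"],z)[:2],3).tolist() for r in search_frame(c,t)][:4])
a=cv2.imread("pics/top0.png"); b=cv2.imread("pics/scene0.png")
cv2.imwrite("pics/c.png",np.vstack([cv2.resize(a[155:295,185:475],(800,386),interpolation=2),cv2.resize(b[150:310,185:415][:, :],(300,209),interpolation=2) if 0 else cv2.resize(b[150:310,185:415],(800,210),interpolation=2)]))
E
```

```text
top jar_small [[0.432, -0.286]]
top jar_medium [[0.445, -0.166]]
top jar_large [[0.437, 0.291]]
top jar_largest [[0.445, 0.162]]
top round_1 [[0.644, -0.022], [0.649, 0.086], [0.654, 0.183], [0.653, -0.119]]
top mug [[0.434, -0.003]]
top comal [[0.492, -0.57]]
scene jar_small [[0.438, -0.305]]
scene jar_medium [[0.433, -0.172]]
scene jar_large [[0.423, 0.319]]
scene jar_largest [[0.435, 0.194]]
scene round_1 [[0.641, 0.182], [0.648, 0.078], [0.652, -0.113], [0.649, -0.016]]
scene mug [[0.429, -0.011]]
scene comal [[0.503, -0.567]]
```

View pics/c.png

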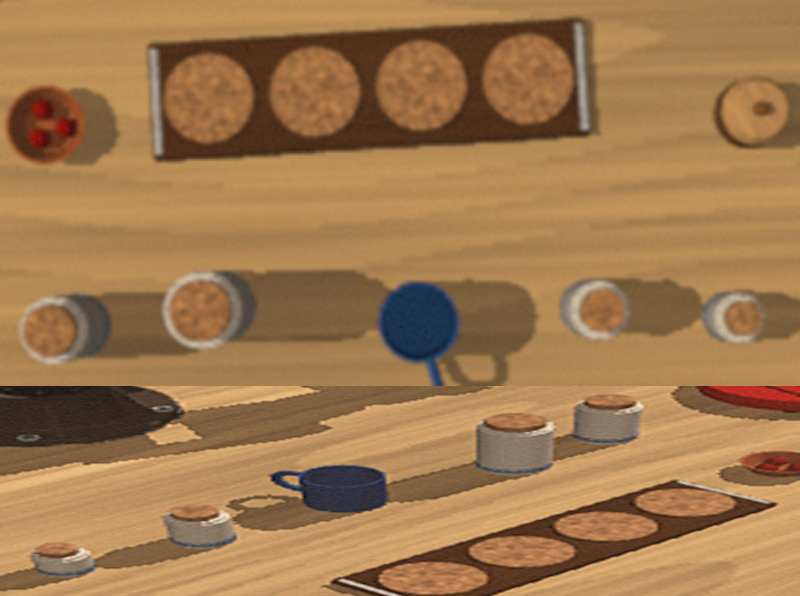

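```bash
cat > m.py <<'E'
from h import *
T=dict(large=(202.8,275.0,.114),largest=(258.6,266.3,.138),medium=(404,267.4,.09),small=(454.3,269.9,.066),r1=(260.8,190.2,.016),r2=(299.2,188,.016),r3=(338,185.5,.016),r4=(376,183.3,.016))
a=cv2.imread("pics/top0.png")
for k,(x,y,z) in T.items():
    p=at("top",(x,y),z); print(k,np.round(p[:2],4),a[int(y),int(x)])
# scene projection of these points
    c=get_calibration("scene"); v=c["rotation"].T@(p-c["eye"]); f=240/np.tan(np.radians(c["fov_y"])/2)
    print("   scene px",np.round([c["cx"]-f*v[0]/v[2],c["cy"]+f*v[1]/v[2]],1))
E
python3 m.py
python3 - <<'E'
import cv2
b=cv2.imread("pics/scene0.png"); cv2.imwrite("pics/d.png",cv2.resize(b[150:310,185:395],(788,600),interpolation=2))
E
```

```text
large [0.4361 0.3096] [ 66 110 160]
   scene px [359.6 160.6]
largest [0.4534 0.1728] [ 69 117 173]
   scene px [332.5 177.1]
medium [ 0.4393 -0.1707] [ 57  95 140]
   scene px [239.7 245.2]
small [ 0.4288 -0.2969] [ 55  95 140]
   scene px [201.1 273.5]
r1 [0.647  0.1799] [ 65 109 160]
   scene px [381.1 238.8]
r2 [0.6495 0.0802] [ 61 107 159]
   scene px [358.4 256.8]
r3 [ 0.6527 -0.0203] [ 63 106 157]
   scene px [334.2 276.2]
r4 [ 0.6552 -0.1184] [ 64 108 160]
   scene px [309.1 296.1]
```

View pics/d.png

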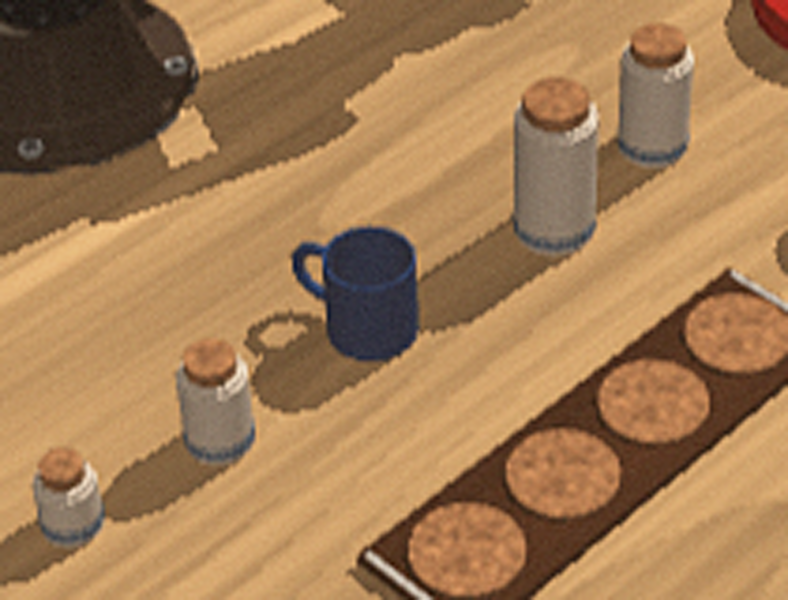

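```bash
python3 -m inch '[0,0,0,0,0,0,3.9, 0,0,0,0,0,0,7, 0,0,0,0,0,0,7, 0,0,0,0,0,0,7, 0,0,0,0,0,0,7, 0,0,0,0,0,0,7, 0,0,0,0,0,0,7, 0,0,0,0,0,0,7, 0,0,0,0,0,0,7, 0,0,0,0,0,0,7, 0,0,0,0,0,0,7]' 30; python3 -m inch '[0,0,0,0,0,0,0]'
```

```text
t: 2.52
tcp_pos: [0.1732, 0.6005, 0.2147]
tool_rot: [3.142, -0.0, 1.565]
wrist_force: [0.3, -0.2, 0.8]
gripper_width: 0.095
grasp_force: 0.0
t: 2.6
tcp_pos: [0.1732, 0.6006, 0.2147]
tool_rot: [3.142, -0.0, 1.565]
wrist_force: [-0.4, 0.5, 0.9]
gripper_width: 0.0951
grasp_force: 0.0
```

```bash
python3 -m inch '[0,-0.01,0.01,0,0,0,-0.33, 0,-0.025,0.022,0,0,0,0, 0,-0.0275,0.025,0,0,0,0, 0,-0.0275,0.025,0,0,0,0, 0,-0.0275,0.025,0,0,0,0, 0,-0.0275,0.025,0,0,0,0, 0,-0.0275,0.025,0,0,0,0, 0,-0.0275,0.025,0,0,0,0, 0,-0.0275,0.025,0,0,0,0, 0,-0.0275,0.025,0,0,0,0, 0,-0.025,0.022,0,0,0,0, 0,-0.0105,0.009,0,0,0,0]'; python3 -m inch '[0,0,0,0,0,0,0,0,0,0,0,0,0,0]'
python3 - <<'E'
from h import *
save("wrist","w1")
print(state()["tcp_pos"],state()["tool_rot"]);c=get_calibration("wrist");f=240/np.tan(np.radians(c["fov_y"])/2);print(c)
for q in((.4361,.3096,.114),(.4534,.1728,.138)):
  v=c["rotation"].T@(np.array(q)-c["eye"]);print([c["cx"]-f*v[0]/v[2],c["cy"]+f*v[1]/v[2]])
E
```

```text
t: 3.6
tcp_pos: [0.4401, 0.3089, 0.2148]
tool_rot: [3.141, 0.0, 1.579]
wrist_force: [-0.2, -0.1, -0.5]
gripper_width: 0.0952
grasp_force: 0.0
t: 3.77
tcp_pos: [0.4381, 0.3112, 0.2146]
tool_rot: [-3.141, -0.0, 1.578]
wrist_force: [-0.0, -0.3, 0.9]
gripper_width: 0.0951
grasp_force: 0.0
[0.43758565 0.3117963  0.21463155] [-3.14143100e+00 -1.86259680e-04  1.57866805e+00]
{'fov_y': 58.84598082670088, 'cx': 319.6738029379418, 'cy': 237.64462018089586, 'eye': array([0.43708677, 0.39487501, 0.38383621]), 'rotation': array([[ 9.99967962e-01, -7.44517698e-03, -2.93996231e-03],
       [ 7.97970962e-03,  9.56141136e-01,  2.92797630e-01],
       [ 6.31088734e-04, -2.92811709e-01,  9.56169914e-01]])}
[np.float64(316.9106066497327), np.float64(241.42872731123313)]
[np.float64(340.0697432704289), np.float64(436.8091070944361)]
```

View pics/w1.png

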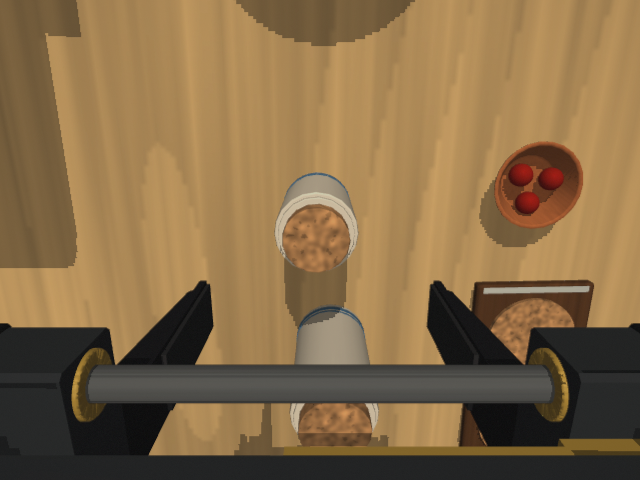

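```bash
python3 -m inch '[0,-0.0015,-0.0015,0.01,0,0,0.45, 0,0,0,0.025,0,0,0, 0,0,0,0.025,0,0,0, 0,0,0,0.025,0,0,0, 0,0,0,0.025,0,0,0, 0,0,0,0.025,0,0,0, 0,0,0,0.015,0,0,0, 0,0,0,0.0086,0,0,0, 0,0,0,0,0,0,0, 0,0,0,0,0,0,0]' 30;python3 -m inch '[1,0,0,0,0,0,0,1,0,0,0,0,0,0,1,0,0,0,0,0,0,1,0,0,0,0,0,0,1,0,0,0,0,0,0,1,0,0,0,0,0,0]'
```

```text
t: 4.65
tcp_pos: [0.4361, 0.3107, 0.0564]
tool_rot: [-3.142, -0.0, 1.571]
wrist_force: [-0.2, -0.2, 0.8]
gripper_width: 0.095
grasp_force: 0.0
t: 5.15
tcp_pos: [0.4363, 0.31, 0.0563]
tool_rot: [-3.142, -0.0, 1.569]
wrist_force: [-7.8, -0.8, 6.8]
gripper_width: 0.0604
grasp_force: 3.6
```

```bash
python3 -m inch '[1,0,0,0,0,0,0,1,0,0,0,0,0,0,1,0,0,-0.004,0,0,0,1,0,0,-0.012,0,0,0,1,0,0,-0.018,0,0,0,1,0,0,-0.02,0,0,0,1,0,0,-0.016,0,0,0,1,0,0,-0.01,0,0,0,1,0,0,0,0,0,0]' 35
```

```text
t: 5.9
tcp_pos: [0.437, 0.3104, 0.1377]
tool_rot: [3.139, -0.001, 1.569]
wrist_force: [0.4, -0.2, -4.3]
gripper_width: 0.0602
grasp_force: 35.0
```

```bash
python3 -m inch '[1,-0.006,0.0055,0,0,0,0,1,-0.014,0.013,0,0,0,0,1,-0.0215,0.02,0,0,0,0,1,-0.0244,0.0227,0,0,0,0,1,-0.0244,0.0227,0,0,0,0,1,-0.0244,0.0227,0,0,0,0,1,-0.0244,0.0227,0,0,0,0,1,-0.0244,0.0227,0,0,0,0,1,-0.0244,0.0227,0,0,0,0,1,-0.0215,0.02,0,0,0,0,1,-0.014,0.013,0,0,0,0,1,-0.006,0.0055,0,0,0,0]';python3 -m inch '[1,0,0,0,0,0,0,1,0,0,0,0,0,0,1,0,0,0,0,0,0,1,0,0,0,0,0,0]'
```

```text
t: 6.9
tcp_pos: [0.6503, 0.0772, 0.1339]
tool_rot: [-3.14, 0.0, 1.567]
wrist_force: [-0.5, 0.1, -5.6]
gripper_width: 0.0594
grasp_force: 35.0
t: 7.23
tcp_pos: [0.6483, 0.0813, 0.1359]
tool_rot: [-3.141, -0.0, 1.57]
wrist_force: [0.8, 0.5, -4.5]
gripper_width: 0.0597
grasp_force: 35.0
```

```bash
python3 -m inch '[1,-0.0005,0.001,0.005,0,0,0,1,0,0,0.015,0,0,0,1,0,0,0.018,0,0,0,1,0,0,0.011,0,0,0,1,0,0,0.005,0,0,0,1,0,0,0.002,0,0,0,1,0,0,0.002,0,0,0,1,0,0,0.001,0,0,0,1,0,0,0,0,0,0,1,0,0,0,0,0,0]'
```

```text
t: 8.07
tcp_pos: [0.6504, 0.0798, 0.0776]
tool_rot: [3.141, -0.0, 1.569]
wrist_force: [0.5, -0.4, -4.3]
gripper_width: 0.0601
grasp_force: 35.0
```

Run:
```python
from h import *
save("wrist","w2")
s=state();print(s["tcp_pos"],s["wrist_force"]);c=get_calibration("wrist");f=240/np.tan(np.radians(c["fov_y"])/2)
for q in((.6497,.0803,.130),(.647,.1803,.016),(.6497,.0803,.016)):
  v=c["rotation"].T@(np.array(q)-c["eye"]);print([c["cx"]-f*v[0]/v[2],c["cy"]+f*v[1]/v[2]])
```

```text
[0.65036191 0.07975786 0.07757659] [ 0.98469545  0.29616297 -4.9003234 ]
[np.float64(316.9536126152465), np.float64(377.8129850532005)]
[np.float64(311.90171194961124), np.float64(71.29716715446327)]
[np.float64(317.83403490809343), np.float64(257.3745535818042)]
```

View pics/w2.png

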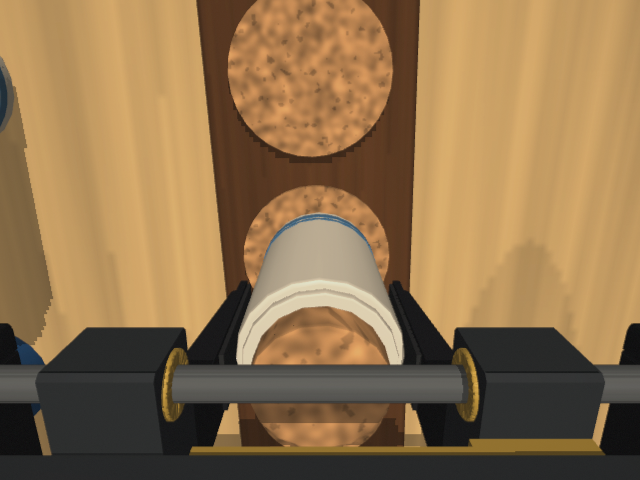

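Run:
```python
from h import *
for n,px,z in(("r1 near edge",(311,157),.016),("r2 far edge",(316.5,186),.016),("jar far bottom",(320,214),.0213),("r2 left",(244,250),.016),("r2 right",(389,250),.016)): print(n,at("wrist",px,z))
```

```text
r1 near edge [0.64621068 0.13739207 0.016     ]
r2 far edge [0.6490967  0.12171057 0.016     ]
jar far bottom [0.65097545 0.10726732 0.0213    ]
r2 left [0.60747419 0.08487644 0.016     ]
r2 right [0.69045117 0.08468177 0.016     ]
```

```bash
python3 -m inch '[1,0,-0.0008,0.002,0,0,0,1,0,0,0.0015,0,0,0,1,0,0,0.001,0,0,0,1,0,0,0.0005,0,0,0,1,0,0,0,0,0,0,1,0,0,0,0,0,0]'
```

```text
t: 8.62
tcp_pos: [0.6493, 0.0798, 0.0723]
tool_rot: [3.142, -0.0, 1.569]
wrist_force: [-3.3, -0.3, 0.9]
gripper_width: 0.0598
grasp_force: 35.0
```

```bash
python3 -m inch '[0.9,0,0,0,0,0,0,0.6,0,0,0,0,0,0,0,0,0,0,0,0,0,0,0,0,0,0,0,0,0,0,0,0,0,0,0,0,0,0,-0.01,0,0,0,0,0,0,-0.025,0,0,0,0,0,0,-0.03,0,0,0,0,0,0,-0.03,0,0,0,0,0,0,-0.025,0,0,0,0,0,0,-0.015,0,0,0,0,0,0,0,0,0,0]'
```

```text
t: 9.62
tcp_pos: [0.6507, 0.0798, 0.2116]
tool_rot: [3.135, -0.0, 1.569]
wrist_force: [0.7, 0.3, -0.6]
gripper_width: 0.0946
grasp_force: 0.0
```

```bash
python3 -m inch '[0,0.006,-0.012,0,0,0,0,0,0.01,-0.021,0,0,0,0,0,0.0124,-0.0262,0,0,0,0,0,0.0124,-0.0262,0,0,0,0,0,0.0124,-0.0262,0,0,0,0,0,0.0124,-0.0262,0,0,0,0,0,0.0124,-0.0262,0,0,0,0,0,0.01,-0.021,0,0,0,0,0,0.005,-0.0113,0,0,0,0,0,0,0,0,0,0,0,0,0,0,0,0,0,0,0,0,0,0,0,0,0,0]'
python3 - <<'E'
from h import *
im=save("wrist","w3");s=state();print(s["tcp_pos"],s["tool_rot"])
c=get_calibration("wrist");f=240/np.tan(np.radians(c["fov_y"])/2)
v=c["rotation"].T@(np.array((.4534,.1728,.138))-c["eye"]);u=[c["cx"]-f*v[0]/v[2],c["cy"]+f*v[1]/v[2]];print(u)
# cork mask centroid nearby
h=cv2.cvtColor(im,cv2.COLOR_RGB2HSV);print(h[int(u[1]),int(u[0])])
E
```

```text
[0.64993622 0.07978326 0.20922484] [ 3.13766956e+00 -1.86731058e-04  1.56890230e+00]
[np.float64(-51.58543138180903), np.float64(88.47647988038835)]
[ 17 128 181]invalid input
```

View pics/w3.png

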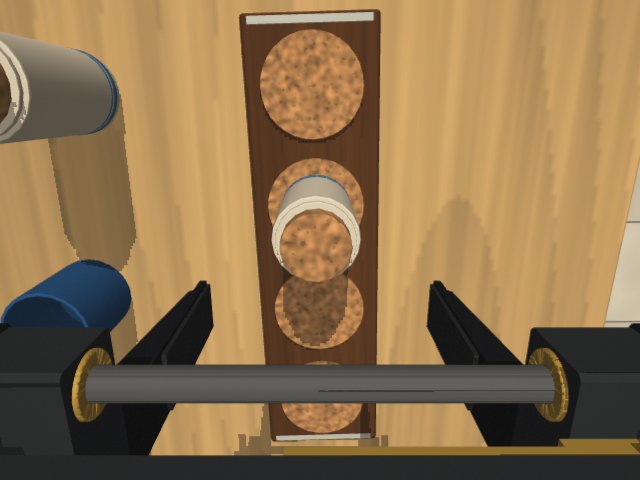

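```bash
python3 - <<'E'
from h import *
for n,px,z in(("cork",(316.5,245.5),.130),("r1",(312,84.5),.016),("r2 far",(315.5,158),.016),("r3 near",(319,348),.016),("jar far bottom",(317.5,176),.0215)): print(n,at("wrist",px,z))
E
python3 -m inch '[0,0.006,-0.012,0,0,0,0,0,0.01,-0.021,0,0,0,0,0,0.0124,-0.0262,0,0,0,0,0,0.0124,-0.0262,0,0,0,0,0,0.0124,-0.0262,0,0,0,0,0,0.0124,-0.0262,0,0,0,0,0,0.0124,-0.0262,0,0,0,0,0,0.01,-0.021,0,0,0,0,0,0.005,-0.0113,0,0,0,0,0,0,0,0,0,0,0,0,0,0,0,0,0,0]'
```

```text
cork [0.64865609 0.0817702  0.13      ]
r1 [0.64515468 0.1803969  0.016     ]
r2 far [0.64769364 0.12206997 0.016     ]
r3 near [ 0.65024235 -0.05976721  0.016     ]
jar far bottom [0.64933308 0.10773198 0.0215    ]
t: 10.58
tcp_pos: [0.4536, 0.1732, 0.2069]
tool_rot: [3.141, 0.0, 1.57]
wrist_force: [0.0, -0.3, 0.1]
gripper_width: 0.0951
grasp_force: 0.0
```

```bash
python3 -m inch '[0,0,0,0.01,0,0,0,0,0,0,0.025,0,0,0,0,0,0,0.025,0,0,0,0,0,0,0.025,0,0,0,0,0,0,0.022,0,0,0,0,0,0,0.016,0,0,0,0,0,0,0.008,0,0,0,0,0,0,0,0,0,0,0,0,0,0,0,0,0]';python3 -m inch '[1,0,0,0,0,0,0,1,0,0,0,0,0,0,1,0,0,0,0,0,0,1,0,0,0,0,0,0,1,0,0,0,0,0,0,1,0,0,0,0,0,0,1,0,0,0,0,0,0]' 35
```

```text
t: 11.33
tcp_pos: [0.4539, 0.1728, 0.0759]
tool_rot: [-3.141, 0.0, 1.568]
wrist_force: [0.3, 0.0, 0.7]
gripper_width: 0.0946
grasp_force: 0.0
t: 11.92
tcp_pos: [0.4521, 0.173, 0.0763]
tool_rot: [-3.14, 0.0, 1.569]
wrist_force: [-5.3, -0.9, 6.0]
gripper_width: 0.0669
grasp_force: 34.9
```

```bash
python3 -m inch '[1,0,0,0,0,0,0,1,0,0,-0.004,0,0,0,1,0,0,-0.012,0,0,0,1,0,0,-0.018,0,0,0,1,0,0,-0.018,0,0,0,1,0,0,-0.012,0,0,0,1,0,0,-0.006,0,0,0]'; python3 -m inch '[1,0.00075,0.006,0,0,0,0,1,0.00075,0.015,0,0,0,0,1,0.00075,0.0215,0,0,0,0,1,0.00075,0.027,0,0,0,0,1,0.00075,0.027,0,0,0,0,1,0.00075,0.027,0,0,0,0,1,0.00075,0.027,0,0,0,0,1,0.00075,0.0215,0,0,0,0,1,0.00075,0.015,0,0,0,0,1,0.00075,0.006,0,0,0,0,1,0,0,0,0,0,0,1,0,0,0,0,0,0]';python3 -m inch '[1,0,0,0,0,0,0,1,0,0,0,0,0,0]'
```

```text
t: 12.5
tcp_pos: [0.4536, 0.1732, 0.1474]
tool_rot: [3.14, -0.0, 1.569]
wrist_force: [-0.1, 0.1, -6.2]
gripper_width: 0.0669
grasp_force: 34.8
t: 13.5
tcp_pos: [0.6454, 0.1802, 0.1447]
tool_rot: [-3.139, 0.0, 1.569]
wrist_force: [-0.7, -0.1, -5.8]
gripper_width: 0.0667
grasp_force: 34.8
t: 13.67
tcp_pos: [0.6454, 0.1804, 0.146]
tool_rot: [-3.141, -0.0, 1.569]
wrist_force: [-0.2, -0.5, -7.0]
gripper_width: 0.067
grasp_force: 34.8
```

```bash
python3 -m inch '[1,0,0,0.005,0,0,0,1,0,0,0.014,0,0,0,1,0,0,0.014,0,0,0,1,0,0,0.008,0,0,0,1,0,0,0.004,0,0,0,1,0,0,0.003,0,0,0,1,0,0,0.002,0,0,0,1,0,0,0.0015,0,0,0,1,0,0,0.001,0,0,0,1,0,0,0.0005,0,0,0,1,0,0,0,0,0,0,1,0,0,0,0,0,0]'
```

```text
t: 14.67
tcp_pos: [0.6463, 0.1803, 0.0933]
tool_rot: [3.141, -0.0, 1.569]
wrist_force: [-0.2, -0.6, -5.6]
gripper_width: 0.067
grasp_force: 34.8
```

```bash
python3 -m inch '[1,0,0,0.0007,0,0,0,1,0,0,0.0005,0,0,0,1,0,0,0,0,0,0,1,0,0,0,0,0,0]'
```

```text
t: 15.0
tcp_pos: [0.6463, 0.1803, 0.0923]
tool_rot: [3.141, -0.0, 1.569]
wrist_force: [-2.5, -1.0, -0.4]
gripper_width: 0.0669
grasp_force: 34.8
```

```bash
python3 -m inch '[0.9,0,0,0,0,0,0,0.6,0,0,0,0,0,0,0,0,0,0,0,0,0,0,0,0,0,0,0,0,0,0,0,0,0,0,0,0,0,0,-0.01,0,0,0,0,0,0,-0.025,0,0,0,0,0,0,-0.03,0,0,0,0,0,0,-0.03,0,0,0,0,0,0,-0.02,0,0,0,0,0,0,-0.007,0,0,0]'; python3 -m inch '[0,-0.011,-0.0067,0,0,0,0,0,-0.025,-0.015,0,0,0,0,0,-0.031,-0.018,0,0,0,0,0,-0.0345,-0.0205,0,0,0,0,0,-0.0345,-0.0205,0,0,0,0,0,-0.0345,-0.0205,0,0,0,0,0,-0.0345,-0.0205,0,0,0,0,0,-0.0345,-0.0205,0,0,0,0,0,-0.0345,-0.0205,0,0,0,0,0,-0.031,-0.018,0,0,0,0,0,-0.027,-0.015,0,0,0,0,0,-0.019,-0.0085,0,0,0,0]';python3 -m inch '[0,0,0,0,0,0,0,0,0,0,0,0,0,0,0,0,0,0,0,0,0,0,0,0,0,0,0,0]'
python3 - <<'E'
from h import *
im=save("wrist","w4");s=state();print(s["tcp_pos"],s["tool_rot"])
c=get_calibration("wrist");f=240/np.tan(np.radians(c["fov_y"])/2)
v=c["rotation"].T@(np.array((.4393,-.1707,.09))-c["eye"]);u=[c["cx"]-f*v[0]/v[2],c["cy"]+f*v[1]/v[2]];print(u)
E
```

```text
t: 15.92
tcp_pos: [0.6473, 0.1805, 0.2183]
tool_rot: [3.136, -0.001, 1.569]
wrist_force: [-0.1, 0.1, -0.1]
gripper_width: 0.0951
grasp_force: 0.0
t: 16.92
tcp_pos: [0.4396, -0.1722, 0.2136]
tool_rot: [-3.141, -0.0, 1.568]
wrist_force: [1.2, 0.6, 0.6]
gripper_width: 0.0953
grasp_force: 0.0
t: 17.25
tcp_pos: [0.4416, -0.1696, 0.2136]
tool_rot: [-3.141, -0.0, 1.57]
wrist_force: [-0.1, 0.5, 0.7]
gripper_width: 0.0951
grasp_force: 0.0
[ 0.4416697  -0.16951779  0.21366668] [-3.14143670e+00 -2.48229367e-04  1.57024238e+00]
[np.float64(315.83502012546944), np.float64(230.42562498503162)]
```

View pics/w4.png

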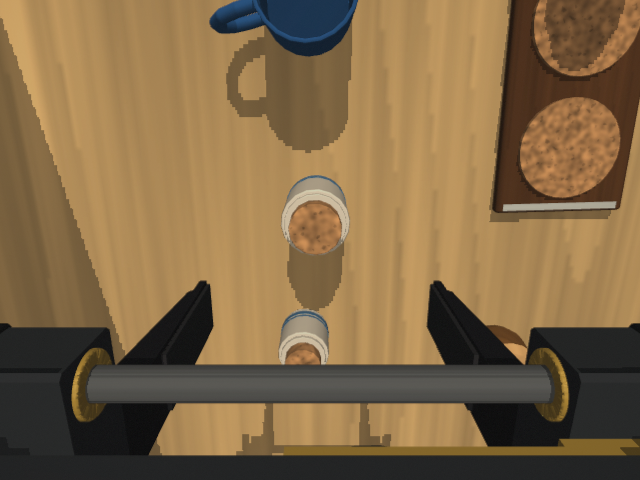

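```bash
python3 - <<'E'
from h import *
print(at("wrist",(570,147.5),.016),at("wrist",(315.5,227.5),.09))
E
python3 -m inch '[0,0,-0.002,0.01,0,0,0,0,0,0,0.025,0,0,0,0,0,0,0.03,0,0,0,0,0,0,0.03,0,0,0,0,0,0,0.03,0,0,0,0,0,0,0.025,0,0,0,0,0,0,0.02,0,0,0,0,0,0,0.0107,0,0,0,0,0,0,0,0,0,0,0,0,0,0,0,0,0]';python3 -m inch '[1,0,0,0,0,0,0,1,0,0,0,0,0,0,1,0,0,0,0,0,0,1,0,0,0,0,0,0,1,0,0,0,0,0,0,1,0,0,0,0,0,0,1,0,0,0,0,0,0,1,0,0,0,0,0,0]' 35
```

```text
[ 0.65415255 -0.11905131  0.016     ] [ 0.43906739 -0.16852491  0.09      ]
t: 18.13
tcp_pos: [0.4395, -0.1697, 0.0329]
tool_rot: [-3.141, -0.001, 1.57]
wrist_force: [0.3, -0.0, 0.2]
gripper_width: 0.0948
grasp_force: 0.0
t: 18.8
tcp_pos: [0.439, -0.1703, 0.0332]
tool_rot: [-3.141, -0.0, 1.569]
wrist_force: [-2.6, 0.1, 4.3]
gripper_width: 0.0526
grasp_force: 35.0
```

```bash
python3 -m inch '[1,0,0,0,0,0,0,1,0,0,-0.004,0,0,0,1,0,0,-0.012,0,0,0,1,0,0,-0.018,0,0,0,1,0,0,-0.018,0,0,0,1,0,0,-0.012,0,0,0,1,0,0,-0.006,0,0,0]'; python3 -m inch '[1,0.004,0.006,0,0,0,0,1,0.01,0.0145,0,0,0,0,1,0.0155,0.0215,0,0,0,0,1,0.0182,0.0257,0,0,0,0,1,0.0182,0.0257,0,0,0,0,1,0.0182,0.0257,0,0,0,0,1,0.0182,0.0257,0,0,0,0,1,0.0182,0.0257,0,0,0,0,1,0.0155,0.0215,0,0,0,0,1,0.01,0.0145,0,0,0,0,1,0.004,0.006,0,0,0,0,1,0,0,0,0,0,0]';python3 -m inch '[1,0,0,0,0,0,0,1,0,0,0,0,0,0,1,0,0,0,0,0,0]'
```

```text
t: 19.38
tcp_pos: [0.4398, -0.1705, 0.1045]
tool_rot: [3.14, 0.001, 1.569]
wrist_force: [-0.0, 0.3, -4.1]
gripper_width: 0.0525
grasp_force: 35.0
t: 20.38
tcp_pos: [0.6526, -0.0195, 0.1015]
tool_rot: [-3.14, -0.0, 1.57]
wrist_force: [-1.1, -0.1, -3.9]
gripper_width: 0.0527
grasp_force: 35.0
t: 20.63
tcp_pos: [0.6514, -0.0215, 0.103]
tool_rot: [-3.141, -0.0, 1.568]
wrist_force: [-0.4, 0.1, -4.0]
gripper_width: 0.0523
grasp_force: 35.0
```

```bash
python3 -m inch '[1,0.0008,0,0.005,0,0,0,1,0,0,0.014,0,0,0,1,0,0,0.014,0,0,0,1,0,0,0.008,0,0,0,1,0,0,0.004,0,0,0,1,0,0,0.003,0,0,0,1,0,0,0.002,0,0,0,1,0,0,0.0015,0,0,0,1,0,0,0.001,0,0,0,1,0,0,0.0005,0,0,0,1,0,0,0,0,0,0,1,0,0,0,0,0,0]'
```

```text
t: 21.63
tcp_pos: [0.6522, -0.0199, 0.0504]
tool_rot: [3.141, -0.0, 1.569]
wrist_force: [0.0, 0.0, -2.6]
gripper_width: 0.0528
grasp_force: 35.0
```

```bash
python3 -m inch '[1,0,-0.0005,0.0007,0,0,0,1,0,0,0.0006,0,0,0,1,0,0,0,0,0,0,1,0,0,0,0,0,0]'
```

```text
t: 21.97
tcp_pos: [0.6517, -0.02, 0.0493]
tool_rot: [3.141, -0.0, 1.569]
wrist_force: [-2.1, 0.1, 3.4]
gripper_width: 0.0527
grasp_force: 35.0
```

```bash
python3 -m inch '[0.9,0,0,0,0,0,0,0.6,0,0,0,0,0,0,0,0,0,0,0,0,0,0,0,0,0,0,0,0,0,0,0,0,0,0,0,0,0,0,-0.01,0,0,0,0,0,0,-0.025,0,0,0,0,0,0,-0.035,0,0,0,0,0,0,-0.035,0,0,0,0,0,0,-0.03,0,0,0,0,0,0,-0.02,0,0,0,0,0,0,-0.01,0,0,0]'; python3 -m inch '[0,-0.009,-0.007,0,0,0,0,0,-0.019,-0.0155,0,0,0,0,0,-0.025,-0.0205,0,0,0,0,0,-0.0283,-0.0228,0,0,0,0,0,-0.0283,-0.0228,0,0,0,0,0,-0.0283,-0.0228,0,0,0,0,0,-0.0283,-0.0228,0,0,0,0,0,-0.0283,-0.0228,0,0,0,0,0,-0.0283,-0.0228,0,0,0,0,0,-0.025,-0.0205,0,0,0,0,0,-0.019,-0.0155,0,0,0,0,0,-0.009,-0.007,0,0,0,0]';python3 -m inch '[0,0,0,0,0,0,0,0,0,0,0,0,0,0,0,0,0,0,0,0,0,0,0,0,0,0,0,0]'
python3 - <<'E'
from h import *
im=save("wrist","w5");s=state();print(s["tcp_pos"],s["tool_rot"])
c=get_calibration("wrist");f=240/np.tan(np.radians(c["fov_y"])/2)
v=c["rotation"].T@(np.array((.4288,-.296,.066))-c["eye"]);u=[c["cx"]-f*v[0]/v[2],c["cy"]+f*v[1]/v[2]];print(u)
E
```

```text
t: 22.97
tcp_pos: [0.6524, -0.02, 0.2178]
tool_rot: [3.137, 0.001, 1.569]
wrist_force: [0.4, 0.4, 0.5]
gripper_width: 0.0953
grasp_force: 0.0
t: 23.97
tcp_pos: [0.4255, -0.297, 0.2124]
tool_rot: [-3.14, -0.001, 1.566]
wrist_force: [-0.3, -0.5, -0.4]
gripper_width: 0.0956
grasp_force: 0.0
t: 24.3
tcp_pos: [0.4289, -0.2944, 0.2135]
tool_rot: [-3.141, -0.001, 1.57]
wrist_force: [-0.1, 0.0, 0.5]
gripper_width: 0.0948
grasp_force: 0.0
[ 0.42891321 -0.29442254  0.213562  ] [-3.14144432e+00 -3.47843835e-04  1.57041658e+00]
[np.float64(319.02278903054497), np.float64(222.37948635329514)]
```

View pics/w5.png

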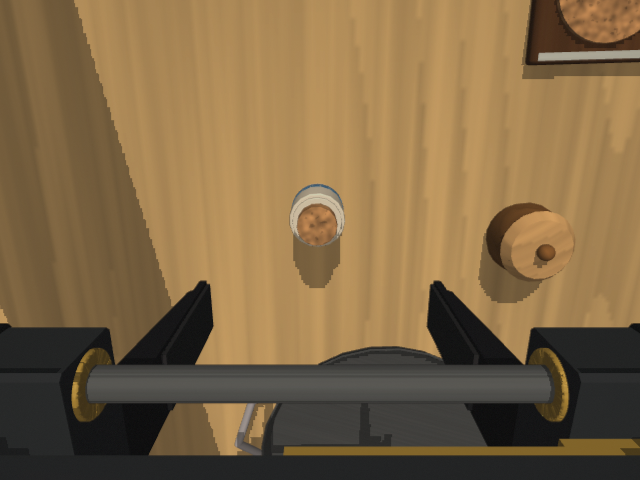

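```bash
python3 -m inch '[0,-0.0018,-0.0005,0.01,0,0,0,0,0,0,0.025,0,0,0,0,0,0,0.033,0,0,0,0,0,0,0.033,0,0,0,0,0,0,0.033,0,0,0,0,0,0,0.03,0,0,0,0,0,0,0.02,0,0,0,0,0,0,0.01,0,0,0,0,0,0,0.0055,0,0,0,0,0,0,0,0,0,0,0,0,0,0,0,0,0]';python3 -m inch '[1,0,0,0,0,0,0,1,0,0,0,0,0,0,1,0,0,0,0,0,0,1,0,0,0,0,0,0,1,0,0,0,0,0,0,1,0,0,0,0,0,0,1,0,0,0,0,0,0,1,0,0,0,0,0,0,1,0,0,0,0,0,0]' 35
```

```text
t: 25.27
tcp_pos: [0.4282, -0.2972, 0.0149]
tool_rot: [3.141, 0.001, 1.569]
wrist_force: [0.5, 0.0, -0.8]
gripper_width: 0.0953
grasp_force: 0.0
t: 26.02
tcp_pos: [0.4277, -0.297, 0.0143]
tool_rot: [-3.141, -0.0, 1.569]
wrist_force: [-1.2, 0.3, 1.3]
gripper_width: 0.0452
grasp_force: 35.0
```

```bash
python3 -m inch '[1,0,0,0,0,0,0,1,0,0,-0.004,0,0,0,1,0,0,-0.012,0,0,0,1,0,0,-0.018,0,0,0,1,0,0,-0.018,0,0,0,1,0,0,-0.012,0,0,0,1,0,0,-0.006,0,0,0]'; python3 -m inch '[1,0.005,0.006,0,0,0,0,1,0.012,0.0145,0,0,0,0,1,0.0165,0.0205,0,0,0,0,1,0.0183,0.024,0,0,0,0,1,0.0183,0.024,0,0,0,0,1,0.0183,0.024,0,0,0,0,1,0.0183,0.024,0,0,0,0,1,0.0183,0.024,0,0,0,0,1,0.0183,0.024,0,0,0,0,1,0.0165,0.0205,0,0,0,0,1,0.012,0.0145,0,0,0,0,1,0.005,0.006,0,0,0,0]';python3 -m inch '[1,0,0,0,0,0,0,1,0,0,0,0,0,0,1,0,0,0,0,0,0,1,0,0,0,0,0,0]'
```

```text
t: 26.6
tcp_pos: [0.4282, -0.2974, 0.0858]
tool_rot: [3.14, 0.001, 1.569]
wrist_force: [-0.3, -0.2, -1.7]
gripper_width: 0.0455
grasp_force: 35.0
t: 27.6
tcp_pos: [0.6555, -0.1182, 0.0828]
tool_rot: [-3.141, -0.001, 1.571]
wrist_force: [-0.9, -0.2, -2.1]
gripper_width: 0.0457
grasp_force: 35.0
t: 27.93
tcp_pos: [0.6534, -0.1216, 0.0842]
tool_rot: [-3.141, -0.0, 1.568]
wrist_force: [-0.2, 0.1, -1.5]
gripper_width: 0.0457
grasp_force: 35.0
```

Target TCP z 0.030.

```bash
python3 -m inch '[1,0.0008,0,0.005,0,0,0,1,0,0,0.014,0,0,0,1,0,0,0.014,0,0,0,1,0,0,0.008,0,0,0,1,0,0,0.004,0,0,0,1,0,0,0.003,0,0,0,1,0,0,0.002,0,0,0,1,0,0,0.0015,0,0,0,1,0,0,0.001,0,0,0,1,0,0,0.0005,0,0,0,1,0,0,0,0,0,0,1,0,0,0,0,0,0]'
```

```text
t: 28.93
tcp_pos: [0.6543, -0.12, 0.0316]
tool_rot: [3.141, 0.0, 1.569]
wrist_force: [0.1, 0.2, -0.9]
gripper_width: 0.0457
grasp_force: 35.0
```

```bash
python3 -m inch '[1,0,0,0.0008,0,0,0,1,0,0,0.0006,0,0,0,1,0,0,0,0,0,0,1,0,0,0,0,0,0]'
```

```text
t: 29.27
tcp_pos: [0.6543, -0.12, 0.0304]
tool_rot: [3.141, 0.0, 1.569]
wrist_force: [-0.8, 0.3, 3.2]
gripper_width: 0.0455
grasp_force: 35.0
```

Standing; release, rise, and back off towards the robot to clear the view.

```bash
python3 -m inch '[0.9,0,0,0,0,0,0,0.6,0,0,0,0,0,0,0,0,0,0,0,0,0,0,0,0,0,0,0,0,0,0,0,0,0,0,0,0,0,0,-0.01,0,0,0,0,0,0,-0.025,0,0,0,0,0,0,-0.038,0,0,0,0,0,0,-0.04,0,0,0,0,0,0,-0.04,0,0,0,0,0,0,-0.04,0,0,0,0,0,0,-0.03,0,0,0]'; python3 -m inch '[0,-0.01,-0.008,0,0,0,0,0,-0.025,-0.02,0,0,0,0,0,-0.025,-0.02,0,0,0,0,0,-0.025,-0.02,0,0,0,0,0,-0.025,-0.02,0,0,0,0,0,-0.025,-0.02,0,0,0,0,0,-0.025,-0.02,0,0,0,0,0,-0.025,-0.02,0,0,0,0,0,-0.025,-0.02,0,0,0,0,0,-0.01,-0.01,0,0,0,0,0,0,0,0,0,0,0]'
python3 - <<'E'
from h import *
a=save("top","t9");b=save("scene","s9")
cv2.imwrite("pics/f.png",np.vstack([cv2.resize(a[145:295,185:425],(480,300),interpolation=2),cv2.resize(b[150:330,215:455],(480,300)[:1]+(360,),interpolation=2)[:300]])[:,:,::-1])
E
```

```text
t: 30.27
tcp_pos: [0.6543, -0.12, 0.2575]
tool_rot: [3.138, 0.001, 1.569]
wrist_force: [0.2, -0.3, -0.0]
gripper_width: 0.0949
grasp_force: 0.0
t: 31.18
tcp_pos: [0.4738, -0.3415, 0.253]
tool_rot: [-3.141, 0.0, 1.566]
wrist_force: [-0.4, -0.4, 0.1]
gripper_width: 0.0953
grasp_force: 0.0
```

View pics/f.png

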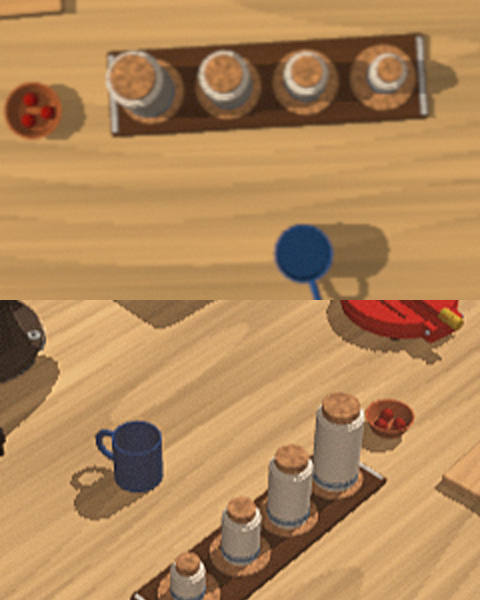

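Run:
```python
from h import *
for px,z in(((252.7,182.8),.154),((297.2,181.8),.13),((338.3,179.8),.106),((379.8,178.8),.082)): print(at("top",px,z)[:2].round(4))
print(state()["dq"].round(3))
```

```text
[0.6461 0.1794]
[0.6487 0.0781]
[ 0.6538 -0.0191]
[ 0.6566 -0.1211]
[ 0.031  0.003 -0.004  0.001 -0.001  0.002]
```

All four are within about 2 mm of their round centres, upright and in order, and the mug hasn't moved.

```bash
python3 -m inch '[0,0,0,0,0,0,0,0,0,0,0,0,0,0,0,0,0,0,0,0,0]'; python3 -c "
from station import *
print(close_job())"
```

```text
t: 31.53
tcp_pos: [0.4764, -0.3387, 0.2528]
tool_rot: [-3.142, -0.0, 1.57]
wrist_force: [-0.0, 0.1, -0.0]
gripper_width: 0.0949
grasp_force: 0.0
the job is handed in; nothing more can be done
None
```

The four jars stand upright on the tray's cork rounds, about 2 mm or less off centre by the last camera check, smallest by the comal and largest at the far end; the mug was left alone and the job was handed in at about 32 s.

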